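# Sort out the stiff push switch on the mould bench

### The arm

A 6-joint arm with a two-finger parallel gripper is mounted at the origin on the work surface. World frame = base frame: x ahead of the robot, y to its left, z up, the work surface at z = 0. Lengths are in m, angles in rad, forces in N, time in s.
With the tool pointing down it reaches from about 0.35 to 0.975 m from the base axis. Payload 4.9 kg.
Tool frame: the origin (TCP) lies at the very end of the fingers, on their centre line; the grasp point (between the pads) lies 19 mm behind it; z points along the fingers, y is the direction in which the jaws open and shut (so a half turn about z gives the same grasp; the last joint's range is limited). The gripper opens to 85 mm and grips with 20 to 120 N. Pads are 22 mm wide; open, the fingers measure 114 mm over their backs; the gripper's body (76 mm by 85 mm) begins 54 mm behind the grasp point. The pads swing forward as they close: fully open they stand 13 mm farther back than shut.
Start: joints at [-1.462, 0.053, 1.613, -0, 1.476, -0.119], TCP at [0.141, -0.609, 0.231] pointing down, gripper open.
Joint ranges: [-3.01, 3.01], [-1.01, 2.22], [0.06, 2.58], [-1.02, 4.17], [0.09, 2.62], [-3.14, 3.14]. Speed limits (rad/s): [2.57, 2.57, 3.14, 3.14, 3.14, 3.14].

### API

Orientations are given as a rotation vector (axis times angle).
In Python, from station import ctrl gives the robot as it stands.
- The arm moves only by the tool apply_moves, never from a script. Its argument "deltas" is a list of rows, each a list of 5 numbers: the shift along the tool's x, y, z in m, then the turn about the tool's z in rad, then the gripper's target within -1 to 1 (fully open at 1, half-way at 0, shut at -1). A call has exactly 8 rows; each row shifts and turns the pose as measured when the row begins, along the tool's axes as they then stand; what a row does not reach is not made up. A row lasts 1/8 s, in which the tool goes at most 62.5 mm and 10.7 degrees, less where a joint would pass 70% of its speed; a pose out of reach is approached as far as the arm can. A call with a gripper value outside its range is refused whole. The fingers move at their own pace and stop on an object; "grip_force" is the grip in N (left out, the last holds). Time passes only in rows, so rows that do not move let the fingers close, or fill a call up. It gives the time, the measured TCP pose, the force and the opening at its end, in the units of the state.
- ctrl.get_obs(): the state, without advancing time (a new reading comes with each control period).
- ctrl.get_image(name): name is "scene" or "top"; returns a dict with "img" (420x560x3 uint8, red, green, blue), "range_z" (420x560 float32, m along the optical axis (not along the pixel's ray), 0 where there is no reading), "mtx" (3x3 intrinsics, pixels), "eye" and "attitude" of the camera in the world. Camera axes: x right, y down, z forward; pixel columns grow to the right and rows downward; lengths in m; the calibration is good to about 2 mm. A picture is of the moment at which its call begins.
- ctrl.finish_job(): hands the job in, once; it reports no verdict.
Trained networks look in a picture, given as the dict that the camera call returned (one of the last four; its "shot" number tells which), for a name from the list of things; names that differ only in an ending like _2 or _b are one class to them, and where a whole thing is asked for, a point or a joint stands for the part that bears it (a point fixed in the world has none). Each returns a list of dicts, best first, with "confidence" (0 to 1); they miss things now and then, are a little off and sometimes report something else, mostly with a low value. They report only what shows in the picture. A call takes as long as a camera call. They do not tell look-alikes from the thing itself.
- ctrl.search_frame(picture, target): "extent" ([left, top, width, height] in pixels, round what is visible of it).
- ctrl.spot_point(picture, target): "uv" ([column, row] in pixels: a listed point, or the origin of a listed thing).
The state is a dict: "t": time; "q": joint angles; "dq": joint speeds; "effort": joint torques, N m; "tool_pos": TCP position; "tool_rot": TCP orientation; "contact_force": force on the tool from outside, world axes, zero at the start; "wrist_torque": the same for the moment, N m; "opening": finger opening in m.
Only numpy, scipy, OpenCV 4.12 (cv2) and the standard library are available. Lean on these libraries where they do the work, as an engineer would, in place of code of your own. Each camera call takes 0.05 s, during which the arm holds its last target.

### The job

Press the green key of each of the three push switches in the wooden rack to feel which is stiff: two are good and click down for good at about 5 N, one will not click, and no key may ever be pushed harder than 15 N. Leave the two good switches in their bays with their keys clicked down, lift the stiff one out and set it down gently, upright, inside the red tray with its key still up. Do not disturb the other things on the bench.

Things in the scene. Friction and masses are not known exactly. Their poses are not given: they have to be found in the camera images.
- rack: Fixed wooden rack, 66 mm (its x) by 234 mm (its y), 16 mm high, with three 54 x 49 mm bays, 8 mm deep, in a row along its y, at y = -78, 0, 78 mm. Origin: centre of its underside, on the bench; z up. Each bay holds one loose push switch. The three look alike; any one of them may be the stiff one.
- switch_left_mid (a point): Centre of the loose push switch that starts at the rack's +y end, 20 mm above its underside, which stands 8 mm above the bench in the rack; axes nearly as the rack's, z up. About 250 g. Grey housing 48 mm (x) by 44 mm (y) by 36 mm high, on it a 4 mm black plate and the green key. Grasp the housing across x: its sides are bare from 8 to 36 mm above its underside.
- key_left: Round green key of the switch at the rack's +y end, 30 mm across. Origin: centre of its top face, 54 mm above the switch's underside while up; z up. It sinks straight down, 1 mm per 8 N. A good one gives way at about 5 N, 1 mm down; its force then falls to nothing 5 to 6 mm down, where it clicks and drops to stay 10 mm down for good. The stiff one reaches 15 N 2 to 3 mm down without a click; its key rises when let go.
- plunger_left (a joint): Latch of the switch at the rack's +y end, in m: 0 up (not clicked), 0.01 clicked and latched for good; the yielding of the key itself is not counted.
- switch_mid_mid (a point): Centre of the loose push switch that starts in the middle bay, 20 mm above its underside, which stands 8 mm above the bench in the rack; axes nearly as the rack's, z up. Same make as the one at the +y end.
- key_mid: Round green key of the switch in the middle bay, 30 mm across. Origin: centre of its top face, 54 mm above the switch's underside while up; z up. Acts as key_left, good or stiff.
- plunger_mid (a joint): Latch of the switch in the middle bay, in m: 0 up (not clicked), 0.01 clicked and latched for good; the yielding of the key itself is not counted.
- switch_right_mid (a point): Centre of the loose push switch that starts at the rack's -y end, 20 mm above its underside, which stands 8 mm above the bench in the rack; axes nearly as the rack's, z up. Same make as the one at the +y end.
- key_right: Round green key of the switch at the rack's -y end, 30 mm across. Origin: centre of its top face, 54 mm above the switch's underside while up; z up. Acts as key_left, good or stiff.
- plunger_right (a joint): Latch of the switch at the rack's -y end, in m: 0 up (not clicked), 0.01 clicked and latched for good; the yielding of the key itself is not counted.
- tray: Fixed open red plastic tray, 140 x 140 mm outside, 30 mm high, walls and floor 4 mm thick. Origin: centre of its underside, on the bench; z up.
- cup: Loose white plastic cup, 64 mm across, 75 mm high; bystander. Origin: centre of its underside.
- jar: Loose amber jar with steel cap, 60 mm across, 85 mm high; bystander. Origin: centre of its underside.
- brush: Loose brush with wooden handle lying on the bench, away to the left of the rack; bystander.
- spatula: Loose spatula with wooden handle lying on the bench, away to the right of the rack; bystander.
- sander: Loose cork sanding block, 100 x 60 x 35 mm; bystander. Origin: centre of its underside.
- mould_half: Loose plaster mould half, 120 x 90 x 50 mm; bystander. Origin: centre of its underside.
Things that resemble listed ones, but are neither listed nor needed, are in the scene too. Leave any yellow look-alike of the part that bears switch_left_mid alone.

How it is judged:
At the end, for the whole second after the job is handed in: The two good switches upright (under 0.12 rad) in their bays, within 20 mm of their start, keys latched over 7 mm down; the stiff one at rest, upright (under 0.12 rad) on the red tray's floor, its centre within 50 mm of the tray's along each side, its latch under 2 mm ((((value of joint plunger_left below 0.002 m and angle between switch_left_mid's own z axis and vertical below 0.12 rad and z of switch_left_mid in the frame of tray below 0.03 m and linear speed of switch_left below 0.02 m/s and x of switch_left_mid in the frame of tray between -0.05 and 0.05 m and y of switch_left_mid in the frame of tray between -0.05 and 0.05 m) and (value of joint plunger_mid above 0.007 m and distance of switch_mid_mid from where it was at the start of the episode below 0.02 m and angle between switch_mid_mid's own z axis and vertical below 0.12 rad) and (value of joint plunger_right above 0.007 m and distance of switch_right_mid from where it was at the start of the episode below 0.02 m and angle between switch_right_mid's own z axis and vertical below 0.12 rad)) or ((value of joint plunger_mid below 0.002 m and angle between switch_mid_mid's own z axis and vertical below 0.12 rad and z of switch_mid_mid in the frame of tray below 0.03 m and linear speed of switch_mid below 0.02 m/s and x of switch_mid_mid in the frame of tray between -0.05 and 0.05 m and y of switch_mid_mid in the frame of tray between -0.05 and 0.05 m) and (value of joint plunger_left above 0.007 m and distance of switch_left_mid from where it was at the start of the episode below 0.02 m and angle between switch_left_mid's own z axis and vertical below 0.12 rad) and (value of joint plunger_right above 0.007 m and distance of switch_right_mid from where it was at the start of the episode below 0.02 m and angle between switch_right_mid's own z axis and vertical below 0.12 rad)) or ((value of joint plunger_right below 0.002 m and angle between switch_right_mid's own z axis and vertical below 0.12 rad and z of switch_right_mid in the frame of tray below 0.03 m and linear speed of switch_right below 0.02 m/s and x of switch_right_mid in the frame of tray between -0.05 and 0.05 m and y of switch_right_mid in the frame of tray between -0.05 and 0.05 m) and (value of joint plunger_left above 0.007 m and distance of switch_left_mid from where it was at the start of the episode below 0.02 m and angle between switch_left_mid's own z axis and vertical below 0.12 rad) and (value of joint plunger_mid above 0.007 m and distance of switch_mid_mid from where it was at the start of the episode below 0.02 m and angle between switch_mid_mid's own z axis and vertical below 0.12 rad)))); the robot touches nothing.
It fails at once if a key is pushed harder than 15 N (contact force between any of key_left, key_mid, key_right and anything else above 15 N).
It fails at once if a switch hits the tray harder than 40 N (contact force between any of switch_left, switch_mid, switch_right and tray above 40 N).
It fails at once if something else on the bench is moved more than 30 mm (distance of any of cup, jar, brush, spatula, sander, mould_half from where it was at the start of the episode above 0.03 m).
It also fails if it takes over 72 s, if anything falls off the work surface, if the arm or the gripper's body presses on something with over 40 N, if the wrist force passes 120 N, or if a joint passes its speed limit or range.

## Working session

There is one attempt and no reset: what is moved stays moved. The work goes in short steps, Python scripts to look and compute and a tool call to move; the robot and the scene stay as the last step left them, time stands still between calls to the robot, and variables do not carry over. Pictures are saved under pics/ and viewed, and the job is handed in when it is done.

Besides the shell and the picture viewer there is one more tool, called after "Emit:" in YAML: its name, and indented under it one key for each argument. apply_moves: Moves the arm, as the interface text tells. Its arguments: {"type":"object","properties":{"deltas":{"type":"array"},"grip_force":{"type":"number"}},"required":["deltas"]}

```bash
ls; mkdir -p pics
cat > h.py <<'E'
import numpy as np, cv2
from scipy.spatial.transform import Rotation as R
from station import ctrl
def save(n,im): cv2.imwrite('pics/'+n+'.png', cv2.cvtColor(im,cv2.COLOR_RGB2BGR))
def rot(p):
    a=np.array(p['attitude'],float)
    return a if a.shape==(3,3) else R.from_rotvec(a).as_matrix()
def px(p,u,v,z=None):
    K=np.array(p['mtx']); d=np.array([(u-K[0,2])/K[0,0],(v-K[1,2])/K[1,1],1])
    Rm=rot(p);e=np.array(p['eye'])
    if z is None: 
        r=p['range_z'][int(round(v)),int(round(u))]; return e+Rm@d*r
    w=Rm@d; return e+w*(z-e[2])/w[2]
E
python3 - <<'E'
from h import *
for n in ('top','scene'):
    p=ctrl.get_image(n); save(n+'0',p['img']); print(n,p['eye'],p['attitude'],p['mtx'])
    for t in ['switch_left_mid','key_left','tray','rack','cup','jar','brush','spatula','sander','mould_half']:
        print(t,[(d['confidence'],np.round(d['uv']),np.round(px(p,*d['uv']),3)) for d in ctrl.spot_point(p,t)[:6]])
print(ctrl.get_obs())
E
```

```text
pics
top [0.42690665 0.02326294 1.32987049] [-2.21463189  2.14864167 -0.08874256] [[501.11795033   0.         275.77933678]
 [  0.         501.11795033 202.30218526]
 [  0.           0.           1.        ]]
switch_left_mid [(0.84, array([260., 224.]), array([0.47 , 0.061, 0.062])), (0.55, array([253., 165.]), array([0.623, 0.084, 0.05 ]))]
key_left [(0.42, array([250., 164.]), array([0.625, 0.092, 0.054]))]
tray [(0.72, array([311., 161.]), array([ 0.646, -0.069,  0.004]))]
rack [(0.75, array([288., 218.]), array([ 0.49 , -0.009,  0.061]))]
cup [(0.79, array([365., 169.]), array([ 0.629, -0.214,  0.002]))]
jar [(0.91, array([174., 160.]), array([0.625, 0.279, 0.088]))]
brush [(0.64, array([147., 257.]), array([0.377, 0.354, 0.015]))]
spatula []
sander [(0.94, array([430., 191.]), array([ 0.572, -0.377,  0.032]))]
mould_half [(0.57, array([114., 188.]), array([0.553, 0.437, 0.049]))]
scene [1.07811473 0.52916704 1.12555306] [-1.09134268 -2.56120845  0.80292831] [[527.14097932   0.         273.42825488]
 [  0.         527.14097932 209.64495675]
 [  0.           0.           1.       
[... 786 characters left out ...]
593, 0.46 , 0.048]))]
{'t': 1.1, 'q': array([-1.46202812e+00,  5.26862597e-02,  1.61288978e+00, -1.34047914e-05,
        1.47598701e+00, -1.19015830e-01]), 'dq': array([-1.03525187e-03, -6.07744230e-04, -1.13729089e-03,  6.30789922e-05,
       -3.69260116e-04, -8.48066699e-04]), 'effort': array([ 9.89132132e-04, -3.93687379e+01, -3.70467460e+01, -3.07042046e-05,
        4.39873493e-04, -1.39934794e-06]), 'tool_pos': array([ 0.14112299, -0.60884758,  0.23131821]), 'tool_rot': array([ 3.12120968e+00,  3.57027927e-01, -2.11994824e-05]), 'contact_force': array([-0.74188653, -0.64598404, -0.23973473]), 'wrist_torque': array([-0.0070694 ,  0.01968969, -0.01587071]), 'opening': 0.08589538087111015}
```

Run:
```python
from h import *
im=cv2.imread('pics/top0.png'); cv2.imwrite('pics/top0c.png',cv2.resize(im[120:290,200:400],None,fx=3.5,fy=3.5,interpolation=cv2.INTER_CUBIC))
```

```text
(no output)
```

View pics/top0.png

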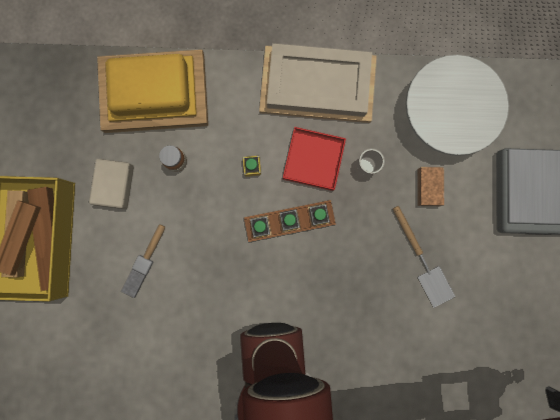

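View pics/scene0.png

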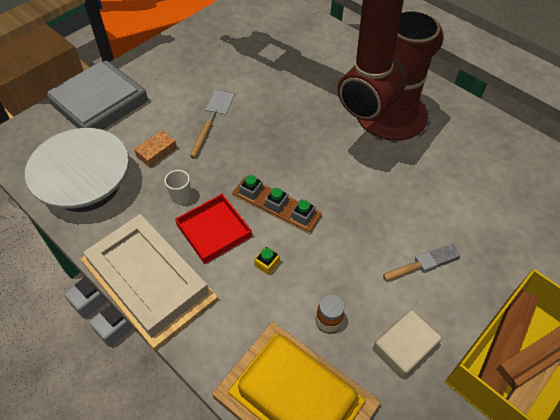

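Top view: the rack's grey switches are at (260,227), (290,220) and (320,215). The yellow look-alike is at (251,165), to be left alone. The red tray is at (314,159). I'll measure these precisely with a close crop.

View pics/top0c.png

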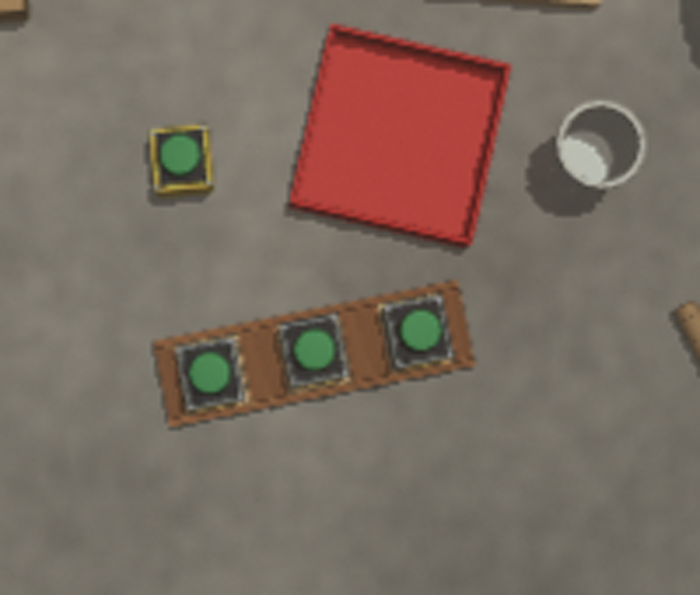

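```bash
cat >> h.py <<'E'
def blobs(p,kind,amin):
    hsv=cv2.cvtColor(p['img'],cv2.COLOR_RGB2HSV)
    if kind=='g': m=cv2.inRange(hsv,(50,120,50),(80,255,255))
    else: m=cv2.inRange(hsv,(0,200,90),(4,255,255))|cv2.inRange(hsv,(176,200,90),(180,255,255))
    n,l,s,c=cv2.connectedComponentsWithStats(m)
    return [(c[i],s[i][4],l==i) for i in range(1,n) if s[i][4]>=amin]
E
python3 - <<'E'
from h import *
for n in ('top','scene'):
    p=ctrl.get_image(n)
    for c,a,m in blobs(p,'g',30):
        z=0.062
        print(n,'green',np.round(c,1),a,np.round(px(p,*c,z=z),4), 'range z',np.round(px(p,*c),3))
    for c,a,m in blobs(p,'r',300):
        print(n,'red',np.round(c,1),a,px(p,*c))
        v,u=np.nonzero(m)
        P=np.array([px(p,a,b) for a,b in zip(u,v)])
        for lo,hi in ((-.01,.01),(.026,.04)):
            Q=P[(P[:,2]>lo)&(P[:,2]<hi)][:,:2]
            print(lo,len(Q),cv2.minAreaRect(Q.astype(np.float32)*1000))
# rack/housing points cloud
    g=[px(p,*c,z=.062)[:2] for c,a,m in blobs(p,'g',30)]
E
```

```text
scene green [67.1 14.3] 133 [ 0.4374 -1.0158  0.062 ] range z [ 0.016 -2.031 -0.637]
scene green [250.3 180.4] 106 [ 0.5085 -0.0851  0.062 ] range z [ 0.508 -0.086  0.06 ]
scene green [276.2 193.2] 106 [ 0.4923 -0.0094  0.062 ] range z [ 0.493 -0.009  0.063]
scene green [303.3 205.5] 113 [0.4732 0.0654 0.062 ] range z [0.473 0.065 0.062]
scene green [266.5 254. ] 125 [0.636  0.0961 0.062 ] range z [0.632 0.092 0.052]
scene red [213.  227.7] 2668 [ 0.65067011 -0.07857769  0.00406912]
-0.01 2099 ((654.5374145507812, -73.61957550048828), (142.48294067382812, 138.4810333251953), 79.22278594970703)
0.026 285 ((654.0135498046875, -72.50082397460938), (143.27122497558594, 139.8057861328125), 78.85380554199219)
```

```bash
sed -i 's/(50,120,50)/(50,90,50)/; s/(0,200,90)/(0,150,90)/; s/(4,255,255)/(6,255,255)/;s/(176,200,90)/(174,150,90)/' h.py
python3 - <<'E'
from h import *
p=ctrl.get_image('top')
for c,a,m in blobs(p,'g',30):
        print('green',np.round(c,1),a,np.round(px(p,*c,z=.062),4), 'range z',np.round(px(p,*c),3))
for c,a,m in blobs(p,'r',300):
        print('red',np.round(c,1),a,px(p,*c))
        v,u=np.nonzero(m)
        P=np.array([px(p,a,b) for a,b in zip(u,v)])
        for lo,hi in ((-.01,.01),(.026,.04)):
            Q=P[(P[:,2]>lo)&(P[:,2]<hi)][:,:2]
            print(lo,len(Q),cv2.minAreaRect(Q.astype(np.float32)*1000))
# tops: per-switch point cloud z 0.03..0.055
vv,uu=np.mgrid[200:250,235:345]
P=np.array([px(p,a,b) for a,b in zip(uu.ravel(),vv.ravel())])
for g in ((.5085,-.085),(.4923,-.0094),(.4732,.0654)):
    Q=P[(P[:,2]>.035)&(np.hypot(*(P[:,:2]-g).T)<.04)]
    print(g,len(Q),cv2.minAreaRect(Q[:,:2].astype(np.float32)*1000))
Q=P[(P[:,2]>.011)]
print(cv2.minAreaRect(Q[:,:2].astype(np.float32)*1000))
o=ctrl.get_obs(); print(R.from_rotvec(o['tool_rot']).as_matrix())
E
```

```text
green [251.  163.9] 98 [0.6242 0.0885 0.062 ] range z [0.626 0.089 0.048]
green [319.6 213.9] 102 [ 0.5015 -0.0896  0.062 ] range z [ 0.502 -0.09   0.06 ]
green [289.3 219.4] 104 [ 0.4854 -0.0132  0.062 ] range z [ 0.486 -0.013  0.058]
green [259.5 226. ] 103 [0.4663 0.0615 0.062 ] range z [0.466 0.061 0.064]
red [313.7 158.7] 2692 [ 0.65226243 -0.07568178  0.00364497]
-0.01 2351 ((652.1458129882812, -74.63583374023438), (132.53204345703125, 130.42767333984375), 78.7828598022461)
0.026 258 ((649.9583740234375, -74.4063720703125), (138.64987182617188, 140.38478088378906), 78.7427749633789)
(0.5085, -0.085) 319 ((501.1036682128906, -89.8082046508789), (48.688358306884766, 44.3822021484375), 12.755096435546875)
(0.4923, -0.0094) 318 ((484.8728332519531, -12.904369354248047), (48.63230514526367, 43.741905212402344), 12.746907234191895)
(0.4732, 0.0654) 319 ((465.42962646484375, 62.27336502075195), (48.59933853149414, 43.74045944213867), 12.221726417541504)
((477.31060791015625, -15.946159362792969), (80.15776062011719, 233.6687774658203), 13.246039390563965)
[[ 9.74159024e-01  2.25863223e-01  1.20622406e-05]
 [ 2.25863223e-01 -9.74159023e-01 -4.82745411e-05]
 [ 8.47097051e-07  4.97514964e-05 -9.99999999e-01]]
```

Choice: the three grey switches in the rack, not the yellow one at crop (180,157). The crop confirms this. I'll start with the right key at about (0.502, -0.089), top at z 0.062.

Emit:
apply_moves:
  deltas:
    - [0.029, -0.0265, 0, 0, -1]
    - [0.029, -0.0265, 0, 0, -1]
    - [0.029, -0.0265, 0, 0, -1]
    - [0.029, -0.0265, 0, 0, -1]
    - [0.029, -0.0265, 0, 0, -1]
    - [0.029, -0.0265, 0, 0, -1]
    - [0.029, -0.0265, 0, 0, -1]
    - [0.029, -0.0265, 0, 0, -1]
  grip_force: 30

```text
t: 2.25
tool_pos: [0.3232, -0.3444, 0.2318]
tool_rot: [3.12, 0.348, 0.002]
contact_force: [0.8, 0.5, -0.4]
opening: -0.0
```

Emit:
apply_moves:
  deltas:
    - [0.031, -0.028, 0.012, 0, -1]
    - [0.031, -0.028, 0.012, 0, -1]
    - [0.031, -0.028, 0.02, 0, -1]
    - [0.031, -0.028, 0.02, 0, -1]
    - [0.031, -0.028, 0.02, 0, -1]
    - [0.031, -0.028, 0.02, 0, -1]
    - [0.031, -0.028, 0.025, 0, -1]
    - [0.016, -0.014, 0.025, 0, -1]

```text
t: 3.25
tool_pos: [0.5134, -0.0809, 0.0786]
tool_rot: [3.11, 0.349, 0.019]
contact_force: [-0.1, -0.3, -0.1]
opening: 0.0
```

```bash
cat > st.py <<'E'
from h import *
import sys
o=ctrl.get_obs(); Rm=R.from_rotvec(o['tool_rot']).as_matrix()
print(round(o['t'],2),np.round(o['tool_pos'],4),'F',np.round(o['contact_force'],2),'open',round(o['opening'],4),'yaw',round(np.degrees(np.arctan2(Rm[1,0],Rm[0,0])),2),'q6',o['q'][5].round(2),'tilt',Rm[:,2].round(3))
if len(sys.argv)>3:
    t=np.array(sys.argv[1:4],float); print('delta tool',np.round(Rm.T@(t-o['tool_pos']),4))
E
python3 st.py .502 -.0892 .068
```

```text
3.25 [ 0.5134 -0.0809  0.0786] F [-0.07 -0.27 -0.06] open 0.0 yaw 12.82 q6 1.05 tilt [ 0.013 -0.01  -1.   ]
delta tool [-0.0131  0.0054  0.0105]
```

Emit:
apply_moves:
  deltas:
    - [-0.007, 0.003, 0.004, 0, -1]
    - [-0.006, 0.0025, 0.004, 0, -1]
    - [0, 0, 0.002, 0, -1]
    - [0, 0, 0, 0, -1]
    - [0, 0, 0, 0, -1]
    - [0, 0, 0, 0, -1]
    - [0, 0, 0, 0, -1]
    - [0, 0, 0, 0, -1]

```text
t: 4.25
tool_pos: [0.5017, -0.0912, 0.0697]
tool_rot: [3.109, 0.348, 0.021]
contact_force: [0.1, -0.7, -1.0]
opening: 0.0001
```

```bash
python3 st.py .502 -.0892 .0625
```

```text
4.25 [ 0.5017 -0.0912  0.0697] F [ 0.12 -0.67 -1.04] open 0.0001 yaw 12.76 q6 1.03 tilt [ 0.015 -0.011 -1.   ]
delta tool [ 0.0007 -0.002   0.0072]
```

Emit:
apply_moves:
  deltas:
    - [0, -0.002, 0.002, 0, -1]
    - [0, 0, 0.002, 0, -1]
    - [0, 0, 0.001, 0, -1]
    - [0, 0, 0.001, 0, -1]
    - [0, 0, 0.001, 0, -1]
    - [0, 0, 0, 0, -1]
    - [0, 0, 0, 0, -1]
    - [0, 0, 0, 0, -1]

```text
t: 5.25
tool_pos: [0.5012, -0.0889, 0.0622]
tool_rot: [3.109, 0.348, 0.02]
contact_force: [0.6, -0.2, 1.4]
opening: -0.0
```

```bash
python3 st.py; python3 st.py
```

```text
5.25 [ 0.5012 -0.0889  0.0622] F [ 0.56 -0.2   1.4 ] open -0.0 yaw 12.78 q6 1.03 tilt [ 0.014 -0.011 -1.   ]
5.25 [ 0.5012 -0.0889  0.0622] F [ 0.56 -0.2   1.4 ] open -0.0 yaw 12.78 q6 1.03 tilt [ 0.014 -0.011 -1.   ]
```

Emit:
apply_moves:
  deltas:
    - [0, 0, 0.0003, 0, -1]
    - [0, 0, 0.0003, 0, -1]
    - [0, 0, 0, 0, -1]
    - [0, 0, 0, 0, -1]
    - [0, 0, 0, 0, -1]
    - [0, 0, 0, 0, -1]
    - [0, 0, 0, 0, -1]
    - [0, 0, 0, 0, -1]

```text
t: 6.25
tool_pos: [0.5013, -0.0889, 0.062]
tool_rot: [3.109, 0.348, 0.02]
contact_force: [-0.8, 0.5, 2.4]
opening: 0.0
```

```bash
python3 st.py
```

```text
6.25 [ 0.5013 -0.0889  0.062 ] F [-0.84  0.53  2.42] open 0.0 yaw 12.79 q6 1.03 tilt [ 0.014 -0.011 -1.   ]
```

Emit:
apply_moves:
  deltas:
    - [0, 0, 0.0006, 0, -1]
    - [0, 0, 0.0006, 0, -1]
    - [0, 0, 0, 0, -1]
    - [0, 0, 0, 0, -1]
    - [0, 0, 0, 0, -1]
    - [0, 0, 0, 0, -1]
    - [0, 0, 0, 0, -1]
    - [0, 0, 0, 0, -1]

```text
t: 7.25
tool_pos: [0.5013, -0.089, 0.0617]
tool_rot: [3.11, 0.348, 0.019]
contact_force: [-2.1, 0.9, 3.8]
opening: 0.0003
```

```bash
python3 st.py
```

```text
7.25 [ 0.5013 -0.089   0.0617] F [-2.08  0.93  3.8 ] open 0.0003 yaw 12.79 q6 1.03 tilt [ 0.014 -0.011 -1.   ]
```

Emit:
apply_moves:
  deltas:
    - [0, 0, 0.0005, 0, -1]
    - [0, 0, 0.0005, 0, -1]
    - [0, 0, 0.0005, 0, -1]
    - [0, 0, 0.0005, 0, -1]
    - [0, 0, 0.0005, 0, -1]
    - [0, 0, 0.0005, 0, -1]
    - [0, 0, 0.0003, 0, -1]
    - [0, 0, 0.0003, 0, -1]

```text
t: 8.25
tool_pos: [0.5012, -0.089, 0.0563]
tool_rot: [3.109, 0.348, 0.02]
contact_force: [0.1, 0.5, -0.2]
opening: 0.0
```

```bash
python3 st.py
```

```text
8.25 [ 0.5012 -0.089   0.0563] F [ 0.13  0.48 -0.25] open 0.0 yaw 12.78 q6 1.03 tilt [ 0.014 -0.011 -1.   ]
```

Emit:
apply_moves:
  deltas:
    - [0, 0, 0.0006, 0, -1]
    - [0, 0, 0.0006, 0, -1]
    - [0, 0, 0.0003, 0, -1]
    - [0, 0, -0.008, 0, -1]
    - [0, -0.01, -0.012, 0, -1]
    - [0, -0.03, 0, 0, -1]
    - [0, -0.03, 0, 0, -1]
    - [0, -0.008, 0, 0, -1]

```text
t: 9.25
tool_pos: [0.4847, -0.0103, 0.0784]
tool_rot: [3.109, 0.346, 0.027]
contact_force: [0.0, 0.0, 0.1]
opening: -0.0002
```

```bash
python3 - <<'E'
from h import *
p=ctrl.get_image('scene')
save('s1',cv2.resize(p['img'][150:260,200:350],None,fx=5,fy=5,interpolation=cv2.INTER_CUBIC))
E
python3 st.py .4852 -.013 .0645
```

```text
9.3 [ 0.4848 -0.0101  0.0784] F [-0.    1.19  0.33] open -0.0 yaw 12.69 q6 1.18 tilt [ 0.019 -0.011 -1.   ]
delta tool [-0.0005  0.0027  0.014 ]
```

View pics/s1.png

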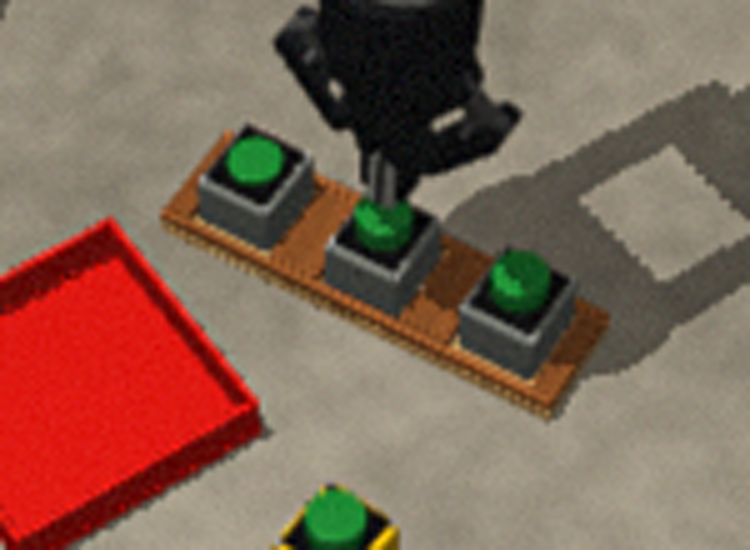

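In the crop, the right key at (255,160) now sits flush on its plate, so it has latched. The middle key (385,222) and left key (520,282) are still up. Next is the middle one.

Emit:
apply_moves:
  deltas:
    - [0, 0.0015, 0.004, 0, -1]
    - [0, 0.001, 0.004, 0, -1]
    - [0, 0, 0.003, 0, -1]
    - [0, 0, 0.0015, 0, -1]
    - [0, 0, 0.0005, 0, -1]
    - [0, 0, 0.0003, 0, -1]
    - [0, 0, 0.0003, 0, -1]
    - [0, 0, 0.0003, 0, -1]

```text
t: 10.3
tool_pos: [0.4864, -0.015, 0.064]
tool_rot: [3.109, 0.342, 0.028]
contact_force: [-0.8, -0.8, -0.2]
opening: 0.0001
```

```bash
python3 st.py .4852 -.013 .0620
```

```text
10.3 [ 0.4864 -0.015   0.064 ] F [-0.83 -0.76 -0.2 ] open 0.0001 yaw 12.55 q6 1.18 tilt [ 0.019 -0.012 -1.   ]
delta tool [-0.0007 -0.0022  0.0019]
```

Emit:
apply_moves:
  deltas:
    - [0, -0.002, 0.0005, 0, -1]
    - [0, 0, 0.0005, 0, -1]
    - [0, 0, 0.0004, 0, -1]
    - [0, 0, 0.0004, 0, -1]
    - [0, 0, 0.0004, 0, -1]
    - [0, 0, 0.0004, 0, -1]
    - [0, 0, 0.0003, 0, -1]
    - [0, 0, 0.0003, 0, -1]

```text
t: 11.3
tool_pos: [0.4861, -0.0128, 0.0617]
tool_rot: [3.109, 0.342, 0.027]
contact_force: [-1.6, 0.1, 4.4]
opening: 0.0002
```

```bash
python3 st.py .4852 -.013 .0620
```

```text
11.3 [ 0.4861 -0.0128  0.0617] F [-1.56  0.12  4.39] open 0.0002 yaw 12.57 q6 1.18 tilt [ 0.019 -0.012 -1.   ]
delta tool [-0.0009  0.     -0.0003]
```

Emit:
apply_moves:
  deltas:
    - [0, 0, 0.0002, 0, -1]
    - [0, 0, 0.0001, 0, -1]
    - [0, 0, 0.0001, 0, -1]
    - [0, 0, 0.0001, 0, -1]
    - [0, 0, 0.0001, 0, -1]
    - [0, 0, 0.0002, 0, -1]
    - [0, 0, 0.0002, 0, -1]
    - [0, 0, 0.0002, 0, -1]

```text
t: 12.3
tool_pos: [0.4861, -0.0128, 0.0611]
tool_rot: [3.109, 0.342, 0.027]
contact_force: [-2.5, -0.3, 4.3]
opening: 0.0001
```

```bash
python3 st.py .4852 -.013 .0620
```

```text
12.3 [ 0.4861 -0.0128  0.0611] F [-2.51 -0.29  4.27] open 0.0001 yaw 12.58 q6 1.18 tilt [ 0.018 -0.012 -1.   ]
delta tool [-0.0009  0.     -0.001 ]
```

Emit:
apply_moves:
  deltas:
    - [0, 0, 0.0003, 0, -1]
    - [0, 0, 0.0003, 0, -1]
    - [0, 0, 0.0002, 0, -1]
    - [0, 0, 0.0002, 0, -1]
    - [0, 0, 0.0002, 0, -1]
    - [0, 0, 0.0002, 0, -1]
    - [0, 0, 0.0002, 0, -1]
    - [0, 0, 0.0002, 0, -1]

```text
t: 13.3
tool_pos: [0.486, -0.0128, 0.0577]
tool_rot: [3.109, 0.342, 0.028]
contact_force: [-0.5, -0.7, -0.2]
opening: -0.0001
```

```bash
python3 st.py .4852 -.013 .0620
```

```text
13.3 [ 0.486  -0.0128  0.0577] F [-0.53 -0.68 -0.16] open -0.0001 yaw 12.57 q6 1.18 tilt [ 0.019 -0.012 -1.   ]
delta tool [-0.0007  0.0001 -0.0043]
```

Emit:
apply_moves:
  deltas:
    - [0, 0, 0.001, 0, -1]
    - [0, 0, 0.001, 0, -1]
    - [0, 0, 0.0006, 0, -1]
    - [0, 0, -0.008, 0, -1]
    - [0, -0.01, -0.012, 0, -1]
    - [-0.0015, -0.03, 0, 0, -1]
    - [-0.0015, -0.03, 0, 0, -1]
    - [0, -0.006, 0, 0, -1]

```text
t: 14.3
tool_pos: [0.4672, 0.0637, 0.0783]
tool_rot: [3.109, 0.34, 0.035]
contact_force: [0.1, -0.4, -1.0]
opening: 0.0
```

```bash
python3 - <<'E'
from h import *
p=ctrl.get_image('scene')
save('s2',cv2.resize(p['img'][150:260,200:350],None,fx=5,fy=5,interpolation=cv2.INTER_CUBIC))
E
python3 st.py .466 .062 .0645
```

```text
14.35 [0.4674 0.0637 0.0784] F [-0.95 -0.03 -0.17] open 0.0001 yaw 12.47 q6 1.34 tilt [ 0.024 -0.012 -1.   ]
delta tool [-0.002   0.0011  0.0138]
```

View pics/s2.png

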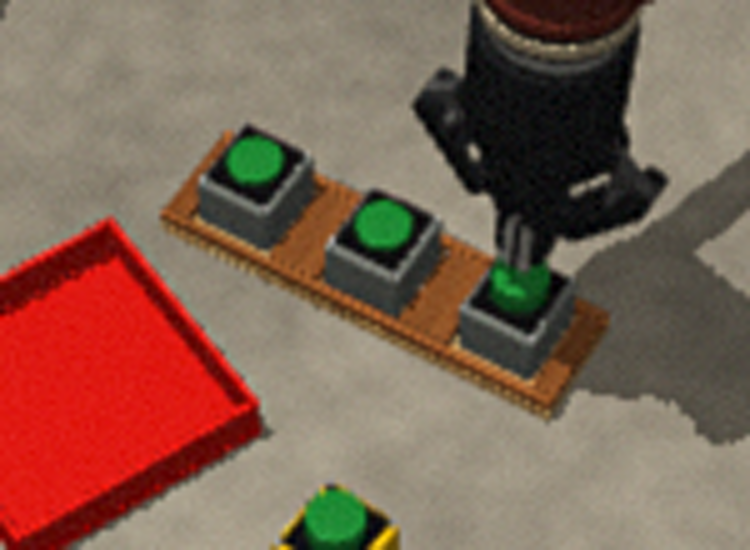

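The right (255,160) and middle (385,222) keys are both latched. By elimination the left one is stiff, and I'll confirm that with a gentle press.

Emit:
apply_moves:
  deltas:
    - [-0.001, 0.0005, 0.004, 0, -1]
    - [-0.001, 0.0005, 0.004, 0, -1]
    - [0, 0, 0.003, 0, -1]
    - [0, 0, 0.0015, 0, -1]
    - [0, 0, 0.0005, 0, -1]
    - [0, 0, 0.0003, 0, -1]
    - [0, 0, 0.0003, 0, -1]
    - [0, 0, 0.0003, 0, -1]

```text
t: 15.35
tool_pos: [0.4666, 0.06, 0.0639]
tool_rot: [3.108, 0.335, 0.036]
contact_force: [-0.0, 0.5, 0.2]
opening: -0.0003
```

Emit:
apply_moves:
  deltas:
    - [0, 0, 0.0005, 0, -1]
    - [0, 0, 0.0005, 0, -1]
    - [0, 0, 0.0004, 0, -1]
    - [0, 0, 0.0004, 0, -1]
    - [0, 0, 0.0004, 0, -1]
    - [0, 0, 0.0004, 0, -1]
    - [0, 0, 0.0003, 0, -1]
    - [0, 0, 0.0003, 0, -1]

```text
t: 16.35
tool_pos: [0.4669, 0.0601, 0.0617]
tool_rot: [3.108, 0.336, 0.035]
contact_force: [-2.5, 0.4, 5.0]
opening: -0.0002
```

Emit:
apply_moves:
  deltas:
    - [0, 0, 0.0002, 0, -1]
    - [0, 0, 0.0001, 0, -1]
    - [0, 0, 0.0001, 0, -1]
    - [0, 0, 0.0001, 0, -1]
    - [0, 0, 0.0001, 0, -1]
    - [0, 0, 0.0002, 0, -1]
    - [0, 0, 0.0002, 0, -1]
    - [0, 0, 0.0002, 0, -1]

```text
t: 17.35
tool_pos: [0.4669, 0.0601, 0.0613]
tool_rot: [3.108, 0.336, 0.034]
contact_force: [-2.9, -0.2, 5.9]
opening: 0.0001
```

```bash
python3 st.py
```

```text
17.35 [0.4669 0.0601 0.0613] F [-2.9  -0.21  5.92] open 0.0001 yaw 12.34 q6 1.34 tilt [ 0.023 -0.012 -1.   ]
```

Emit:
apply_moves:
  deltas:
    - [0, 0, 0.0003, 0, -1]
    - [0, 0, 0.0003, 0, -1]
    - [0, 0, 0.0003, 0, -1]
    - [0, 0, 0.0002, 0, -1]
    - [0, 0, 0.0002, 0, -1]
    - [0, 0, 0.0002, 0, -1]
    - [0, 0, 0.0002, 0, -1]
    - [0, 0, 0.0002, 0, -1]

```text
t: 18.35
tool_pos: [0.4669, 0.0601, 0.0612]
tool_rot: [3.108, 0.336, 0.032]
contact_force: [-3.2, -0.4, 6.9]
opening: 0.0001
```

```bash
python3 st.py
```

```text
18.35 [0.4669 0.0601 0.0612] F [-3.21 -0.36  6.87] open 0.0001 yaw 12.35 q6 1.34 tilt [ 0.022 -0.013 -1.   ]
```

At 6.9 N the left key has not given way: it is stiff. I'll retract, turn 90° and open the jaws.

Emit:
apply_moves:
  deltas:
    - [0, 0, -0.01, 0, -1]
    - [0, 0, -0.02, 0, -1]
    - [0, 0, -0.02, -0.18, 1]
    - [0, 0, -0.01, -0.18, 1]
    - [0, 0, 0, -0.18, 1]
    - [0, 0, 0, -0.18, 1]
    - [0, 0, 0, -0.18, 1]
    - [0, 0, 0, -0.18, 1]

```text
t: 19.35
tool_pos: [0.467, 0.0608, 0.1235]
tool_rot: [2.45, 1.922, 0.024]
contact_force: [-0.2, -0.2, 0.9]
opening: 0.0851
```

```bash
python3 st.py
```

```text
19.35 [0.467  0.0608 0.1235] F [-0.24 -0.18  0.91] open 0.0851 yaw 76.23 q6 0.22 tilt [ 0.029 -0.012 -0.999]
```

Emit:
apply_moves:
  deltas:
    - [0, 0, 0, -0.16, 1]
    - [0, 0, 0, -0.16, 1]
    - [0, 0, 0, -0.12, 1]
    - [0, 0, 0, 0, 1]
    - [0, 0, 0, 0, 1]
    - [0, 0, 0, 0, 1]
    - [0, 0, 0, 0, 1]
    - [0, 0, 0, 0, 1]

```text
t: 20.35
tool_pos: [0.4677, 0.0608, 0.1237]
tool_rot: [1.955, 2.416, 0.018]
contact_force: [-0.8, -0.5, -0.1]
opening: 0.0855
```

```bash
python3 - <<'E'
from h import *
p=ctrl.get_image('scene')
save('s3',cv2.resize(p['img'][150:260,200:350],None,fx=5,fy=5,interpolation=cv2.INTER_CUBIC))
for c,a,m in blobs(p,'g',30):
        print('green',np.round(c,1),a,np.round(px(p,*c,z=.062),4))
E
python3 st.py .4658 .0622 .0200
```

```text
green [66.  14.8] 190 [ 0.4416 -1.0161  0.062 ]
green [250.4 181.6] 94 [ 0.5112 -0.0822  0.062 ]
green [276.2 194.6] 98 [ 0.4954 -0.0062  0.062 ]
green [303.4 205.5] 117 [0.4732 0.0654 0.062 ]
green [266.5 254. ] 128 [0.636  0.0962 0.062 ]
20.4 [0.4677 0.0608 0.1236] F [-0.26  0.96 -0.44] open 0.0856 yaw 102.02 q6 -0.23 tilt [ 0.033 -0.012 -0.999]
delta tool [ 0.0038 -0.0046  0.1035]
```

View pics/s3.png

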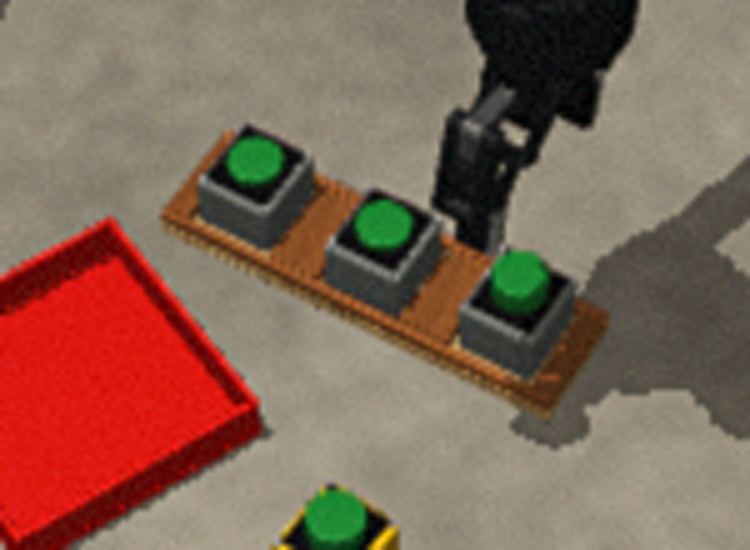

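Emit:
apply_moves:
  deltas:
    - [0.002, -0.0025, 0.01, -0.017, 1]
    - [0.002, -0.002, 0.015, 0, 1]
    - [0, 0, 0.02, 0, 1]
    - [0, 0, 0.02, 0, 1]
    - [0, 0, 0.015, 0, 1]
    - [0, 0, 0.01, 0, 1]
    - [0, 0, 0, 0, 1]
    - [0, 0, 0, 0, 1]

```text
t: 21.4
tool_pos: [0.4629, 0.0632, 0.026]
tool_rot: [1.935, 2.436, 0.014]
contact_force: [-0.1, 0.2, 0.0]
opening: 0.0856
```

```bash
python3 st.py .4658 .0622 .0200
```

```text
21.4 [0.4629 0.0632 0.026 ] F [-0.15  0.2   0.01] open 0.0856 yaw 103.07 q6 -0.24 tilt [ 0.03  -0.012 -0.999]
delta tool [-0.0015  0.0024  0.0061]
```

Emit:
apply_moves:
  deltas:
    - [-0.001, 0.0025, 0.003, 0, 1]
    - [0, 0, 0.0025, 0, 1]
    - [0, 0, 0, 0, -1]
    - [0, 0, 0, 0, -1]
    - [0, 0, 0, 0, -1]
    - [0, 0, 0, 0, -1]
    - [0, 0, 0, 0, -1]
    - [0, 0, 0, 0, -1]
  grip_force: 45

```text
t: 22.4
tool_pos: [0.4679, 0.0626, 0.0225]
tool_rot: [1.932, 2.433, 0.018]
contact_force: [0.1, -0.2, 0.4]
opening: 0.047
```

```bash
python3 st.py .4658 .0622 .0200
```

```text
22.4 [0.4679 0.0626 0.0225] F [ 0.12 -0.15  0.42] open 0.047 yaw 103.06 q6 -0.24 tilt [ 0.034 -0.012 -0.999]
delta tool [ 0.0002 -0.0022  0.0024]
```

Emit:
apply_moves:
  deltas:
    - [0, 0, 0, 0, -1]
    - [0, 0, -0.004, 0, -1]
    - [0, 0, -0.008, 0, -1]
    - [0, 0, -0.012, 0, -1]
    - [0, 0, -0.015, 0, -1]
    - [0, 0, -0.015, 0, -1]
    - [0, 0, -0.015, 0, -1]
    - [0, 0, -0.01, 0, -1]

```text
t: 23.4
tool_pos: [0.4636, 0.0637, 0.1056]
tool_rot: [1.934, 2.435, 0.016]
contact_force: [-0.2, -0.0, -3.9]
opening: 0.0471
```

```bash
python3 - <<'E'
from h import *
p=ctrl.get_image('scene')
save('s4',cv2.resize(p['img'][120:260,180:350],None,fx=4,fy=4,interpolation=cv2.INTER_CUBIC))
E
python3 st.py .652 -.0745 .1
```

```text
23.45 [0.4645 0.0637 0.107 ] F [ 2.2   0.09 -1.7 ] open 0.0473 yaw 103.07 q6 -0.24 tilt [ 0.034 -0.012 -0.999]
delta tool [-0.1769  0.151   0.0151]
```

View pics/s4.png

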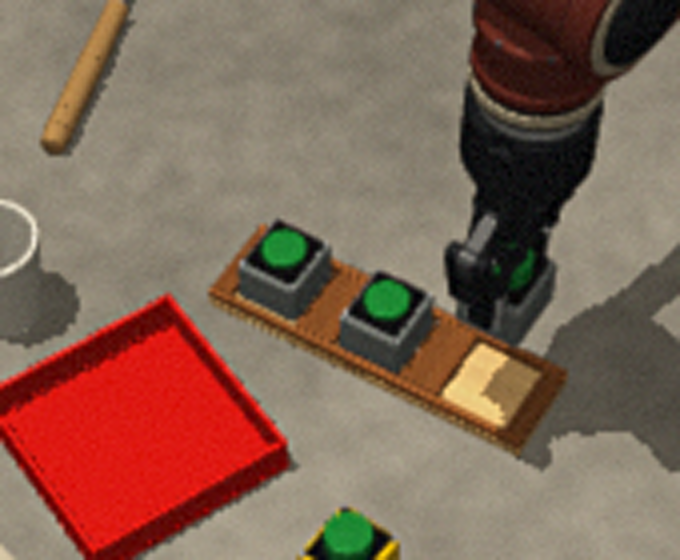

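Emit:
apply_moves:
  deltas:
    - [-0.01, 0.008, 0, 0, -1]
    - [-0.022, 0.019, 0, 0, -1]
    - [-0.027, 0.023, 0, 0, -1]
    - [-0.029, 0.025, 0, 0, -1]
    - [-0.029, 0.025, 0, 0, -1]
    - [-0.027, 0.023, 0, 0, -1]
    - [-0.018, 0.015, 0, 0, -1]
    - [-0.006, 0.005, 0, 0, -1]

```text
t: 24.45
tool_pos: [0.6478, -0.0756, 0.1076]
tool_rot: [1.937, 2.438, 0.011]
contact_force: [0.8, 0.0, -3.1]
opening: 0.0473
```

```bash
python3 st.py .652 -.0745 .1
```

```text
24.45 [ 0.6478 -0.0756  0.1076] F [ 0.77  0.04 -3.14] open 0.0473 yaw 103.05 q6 -0.45 tilt [ 0.027 -0.012 -1.   ]
delta tool [0.0003 0.0042 0.0077]
```

Emit:
apply_moves:
  deltas:
    - [0, 0.003, 0, 0.14, -1]
    - [0, 0.001, 0.005, 0.14, -1]
    - [0, 0, 0.012, 0.14, -1]
    - [0, 0, 0.015, 0, -1]
    - [0, 0, 0.015, 0, -1]
    - [0, 0, 0.013, 0, -1]
    - [0, 0, 0.006, 0, -1]
    - [0, 0, 0, 0, -1]

```text
t: 25.45
tool_pos: [0.6505, -0.0755, 0.0331]
tool_rot: [2.417, 1.977, 0.012]
contact_force: [-0.3, -0.7, -2.5]
opening: 0.047
```

```bash
python3 - <<'E'
from h import *
p=ctrl.get_image('scene')
save('s5',cv2.resize(p['img'][120:260,180:350],None,fx=4,fy=4,interpolation=cv2.INTER_CUBIC))
E
python3 st.py .652 -.0745 .0185
```

```text
25.5 [ 0.6507 -0.0755  0.0336] F [-0.61  0.54 -2.49] open 0.0474 yaw 78.55 q6 -0.02 tilt [ 0.019 -0.01  -1.   ]
delta tool [0.0013 0.0007 0.0151]
```

View pics/s5.png

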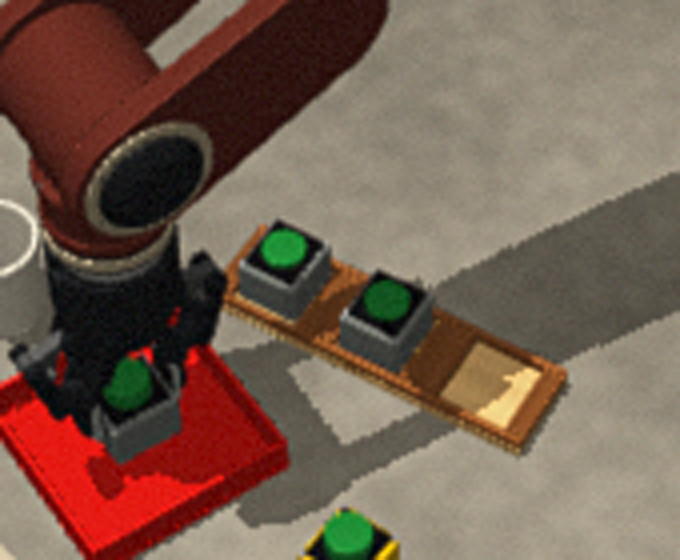

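The held switch (crop (135,410)) is over the middle of the tray floor with its key up. I'll lower it gently.

Emit:
apply_moves:
  deltas:
    - [0, 0, 0.003, 0, -1]
    - [0, 0, 0.003, 0, -1]
    - [0, 0, 0.002, 0, -1]
    - [0, 0, 0.0015, 0, -1]
    - [0, 0, 0.001, 0, -1]
    - [0, 0, 0.001, 0, -1]
    - [0, 0, 0.0007, 0, -1]
    - [0, 0, 0.0005, 0, -1]

```text
t: 26.5
tool_pos: [0.6527, -0.076, 0.0224]
tool_rot: [2.414, 1.975, 0.017]
contact_force: [-0.1, -0.2, -3.1]
opening: 0.047
```

Emit:
apply_moves:
  deltas:
    - [0, 0, 0.0006, 0, -1]
    - [0, 0, 0.0006, 0, -1]
    - [0, 0, 0.0006, 0, -1]
    - [0, 0, 0.0005, 0, -1]
    - [0, 0, 0.0005, 0, -1]
    - [0, 0, 0.0005, 0, -1]
    - [0, 0, 0.0005, 0, -1]
    - [0, 0, 0.0004, 0, -1]

```text
t: 27.5
tool_pos: [0.6529, -0.076, 0.0187]
tool_rot: [2.414, 1.975, 0.017]
contact_force: [-2.2, 1.2, -0.3]
opening: 0.047
```

Emit:
apply_moves:
  deltas:
    - [0, 0, 0.0005, 0, -1]
    - [0, 0, 0.0005, 0, -1]
    - [0, 0, 0.0005, 0, -1]
    - [0, 0, 0.0004, 0, -1]
    - [0, 0, 0, 0, 0]
    - [0, 0, 0, 0, 0.1]
    - [0, 0, 0, 0, 0.3]
    - [0, 0, 0, 0, 0.5]

```text
t: 28.5
tool_pos: [0.6541, -0.0763, 0.0184]
tool_rot: [2.413, 1.974, 0.019]
contact_force: [0.1, -0.2, 0.9]
opening: 0.0641
```

```bash
python3 st.py .652 -.0745 .0185
```

```text
28.5 [ 0.6541 -0.0763  0.0184] F [ 0.14 -0.23  0.87] open 0.0641 yaw 78.57 q6 -0.02 tilt [ 0.025 -0.011 -1.   ]
delta tool [ 0.0013 -0.0024 -0.0002]
```

Released at about zero force, opening 64 mm. I'll rise straight up slowly, then clear.

Emit:
apply_moves:
  deltas:
    - [0, 0, -0.004, 0, 0.5]
    - [0, 0, -0.01, 0, 0.5]
    - [0, 0, -0.015, 0, 0.5]
    - [0, 0, -0.02, 0, 0.5]
    - [0, 0, -0.03, 0, 0.5]
    - [0, 0, -0.03, 0, 0.5]
    - [0, 0, -0.03, 0, 0.5]
    - [0, 0, -0.03, 0, 0.5]

```text
t: 29.5
tool_pos: [0.6498, -0.0743, 0.1989]
tool_rot: [2.41, 1.972, 0.023]
contact_force: [0.7, 0.2, 0.1]
opening: 0.0638
```

Emit:
apply_moves:
  deltas:
    - [0, -0.02, -0.01, 0, 0.5]
    - [0, -0.03, -0.01, 0, 0.5]
    - [0, -0.03, 0, 0, 0.5]
    - [0, -0.03, 0, 0, 0.5]
    - [0, -0.03, 0, 0, 0.5]
    - [0, -0.02, 0, 0, 0.5]
    - [0, 0, 0, 0, 0.5]
    - [0, 0, 0, 0, 0.5]

```text
t: 30.5
tool_pos: [0.4924, -0.0424, 0.2326]
tool_rot: [2.392, 1.958, 0.049]
contact_force: [-0.6, 0.1, -0.7]
opening: 0.064
```

```bash
python3 - <<'E'
from h import *
p=ctrl.get_image('scene')
save('s6',cv2.resize(p['img'],None,fx=1.4,fy=1.4,interpolation=cv2.INTER_CUBIC))
save('s6c',cv2.resize(p['img'][150:270,170:340],None,fx=4,fy=4,interpolation=cv2.INTER_CUBIC))
for c,a,m in blobs(p,'g',30): print('green',np.round(c,1),a,np.round(px(p,*c),4))
# switch in tray: points above floor
vv,uu=np.mgrid[170:260,180:250]
P=np.array([px(p,a,b) for a,b in zip(uu.ravel(),vv.ravel())])
c=np.array([.652,-.0745]); Q=P[(np.hypot(*(P[:,:2]-c).T)<.05)&(P[:,2]>.036)&(P[:,2]<.08)]
print(len(Q),cv2.minAreaRect(Q[:,:2].astype(np.float32)*1000),np.percentile(Q[:,2],[50,90,99]))
E
python3 st.py
```

```text
green [66.5 14.5] 181 [ 0.0156 -2.0418 -0.6439]
green [250.4 181.6] 94 [ 0.5061 -0.0879  0.0521]
green [276.2 194.5] 86 [ 0.4882 -0.013   0.0491]
green [211.  219.3] 121 [ 0.6584 -0.0705  0.0587]
green [266.5 254. ] 126 [0.6312 0.0916 0.0508]
282 ((655.9385986328125, -72.50393676757812), (45.27587890625, 48.848663330078125), 78.72283172607422) [0.04491936 0.05824893 0.06165299]
30.55 [ 0.4925 -0.0424  0.2326] F [-0.35 -0.2  -0.28] open 0.064 yaw 78.57 q6 -0.03 tilt [ 0.056 -0.018 -0.998]
```

View pics/s6c.png

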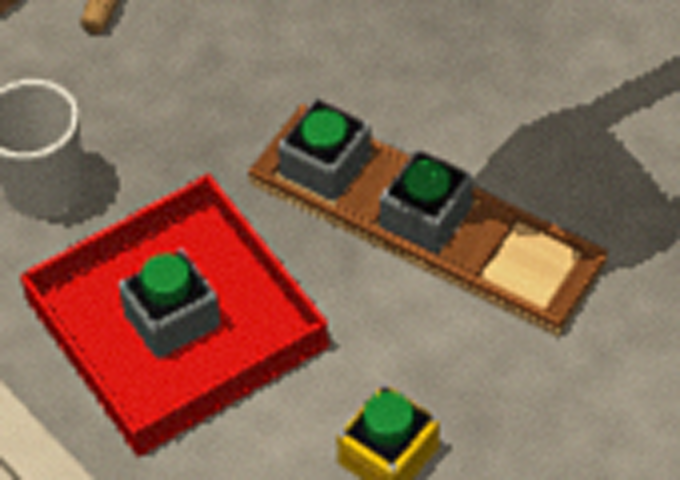

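View pics/s6.png

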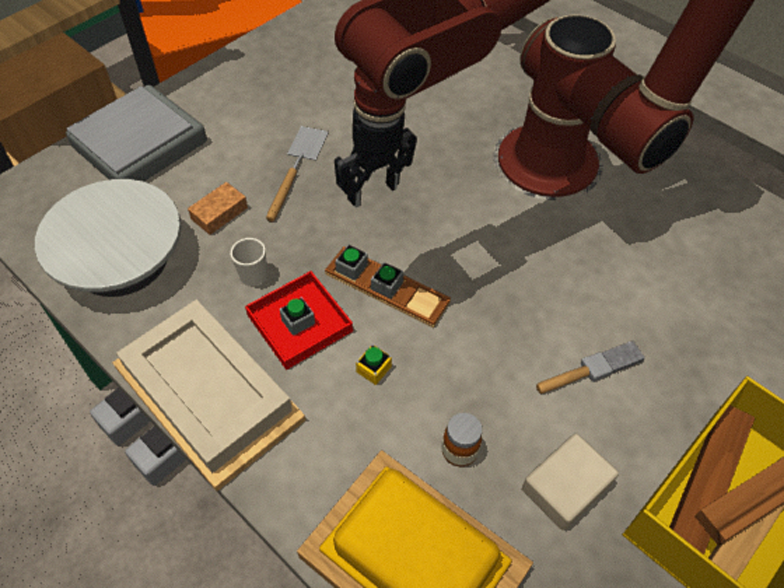

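The crop shows the stiff switch upright near the centre of the tray (165,295), about 4 mm off, with its key up. The two good switches in the rack, at (325,140) and (428,190), have their keys down. The bystanders have not moved and the arm is clear, so I'm handing in.

```bash
python3 -c "
from station import ctrl
print(ctrl.finish_job())"
```

```text
the job is handed in; nothing more can be done
None
```

The stiff switch was the one at the rack's +y end. It now stands in the red tray, and the two good ones are in their bays with their keys clicked down. I handed the job in after about 31 s of the 72 s; it returned no verdict.

- **Pressing:** The right and middle keys gave way at about 4–5 N and clicked. The left key reached 6.9 N without giving way, so I stopped there. No reading went above 7 N, but force is only reported at the end of each move call, so peaks in between were not seen.
- **Moving the stiff switch:** I gripped it across its x sides, lifted it out and lowered it into the tray. It was let go at under 1 N.
- **Last checks:** In the final picture the stiff switch is upright, about 4 mm from the tray's centre, with its key up (top measured at about 59–62 mm). The two good keys measure 49 and 52 mm high, against 62 mm when up. The bystanders look unmoved in the last picture; I compared them by eye, not by measurement. The gripper is clear.
- **Disagreements:** The two cameras put the keys up to 8 mm apart. I used the top camera's values because they agreed with its depth readings of the switch housings. The tool also picked up a tilt of about 0.03 rad during the moves, which did not affect the placing.

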